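# Register a name block in the marking machine

## Robot

A 7-joint arm with a two-finger parallel gripper is mounted at the origin on a cart in front of the work surface, level with it; the furniture and walls round the work are solid. World frame = base frame: x ahead of the robot, y to its left, z up, the work surface at z = 0. Lengths are in m, angles in degrees, forces in N, time in s.
With the tool pointing down it reaches from about 0.425 to 0.8 m from the base axis. Payload 8.3 kg.
Tool frame: the origin (TCP) lies at the very end of the fingers, on their centre line; the grasp point (between the pads) lies 19 mm behind it; z points along the fingers, y is the line along which they close (so a half turn about z gives the same grasp; the last joint's range is limited). The gripper opens to 85 mm and grips with 20 to 120 N. Pads are 22 mm wide; open, the fingers measure 114 mm over their backs; the gripper's body (76 mm by 85 mm) begins 54 mm behind the grasp point. The pads swing forward as they close: fully open they stand 13 mm farther back than shut.
Start: joints at [-74.593, 21.967, 0.94, 78.501, -0.361, 79.538, -2.664], TCP at [0.204, 0.591, 0.231] pointing down, gripper open.
Joint ranges: [-169.22, 169.22], [-14.56, 117.87], [-87.37, 89.26], [10.42, 133.3], [-82.24, 262.24], [0.94, 117.77], [-172.7, 172.7]. Speed limits (degrees/s): [136.94, 136.94, 172.46, 172.46, 180, 180, 180].

## Interface

Orientations are given as a 3x3 rotation matrix whose columns are the frame's x, y, z axes.
In Python, from station import sense, capture, camera_model, ticket gives the robot as it stands.
- The arm moves only by the tool play_rows, never from a script. Its argument "moves" is a list that holds one entry, the list of rows, each a list of 7 numbers: the turn, a rotation vector about the tool's x, y, z in degrees, then the shift along the tool's x, y, z in mm, then the finger opening in mm, from 0 to 85.4. A call has exactly 10 rows; each row shifts and turns the commanded pose from where the row before left it, along the tool's axes as they then stand; what a row does not reach is not made up. A row lasts 1/8 s, in which the tool goes at most 62.5 mm and 10.7 degrees, less where a joint would pass 70% of its speed; a pose out of reach is approached as far as the arm can. A call is refused whole if a number of a shift passes 62.5 or a number of a turn 10.7, either way. A call with a gripper value outside its range is refused whole. The fingers move at their own pace and stop on an object; "grip_force" is the grip in N (left out, the last holds). Time passes only in rows, so rows that do not move let the fingers close, or fill a call up. It gives the time, the measured TCP pose, the force, the opening and the grip force at its end, in the units of the state.
- sense(): the state, without advancing time (a new reading comes with each control period).
- capture(name): name is "side" or "top" or "wrist"; returns the picture (420x560x3 uint8, red, green, blue); there is no depth.
- camera_model(name): a dict with "fovy" (degrees; the focal length in pixels is half the picture's height over the tangent of half this angle, whatever the lens; pixels are square), "cx", "cy" (the principal point, pixels), "eye" and "rotation" of the camera in the world. Camera axes: x right, y down, z forward; pixel columns grow to the right and rows downward; lengths in m; the calibration is good to about 2 mm. The wrist camera is an equidistant fisheye: a pixel r from the principal point sees the ray r / f radians off the axis. A picture is of the moment at which its call begins: read the wrist's pose just before it. camera_model takes no time and is no camera call; for the wrist camera it gives the pose at the moment of the call.
- ticket.close_job(): hands the job in; it is judged then, once.
The state is a dict: "t": time; "qpos": joint angles; "dq": joint speeds; "joint_efforts": joint torques, N m; "ee_pos": TCP position; "tool_rot": TCP orientation; "contact_force": force on the tool from outside, world axes, zero at the start; "ft_torque": the same for the moment, N m; "opening": finger opening in m; "gripper_force": force on a finger pad.
Only numpy, scipy, OpenCV 4.12 (cv2) and the standard library are available. Lean on these libraries where they do the work, as an engineer would, in place of code of your own. Each camera call takes 0.05 s, during which the arm holds its last target. There are 200 camera calls.

## Task

Load the wooden name block into the small marking machine: lay it face up on the bed with its long side along the two steel back pins, slide it back under the clear guard and press it firmly against both pins for a moment, then slide it along the pins and press it firmly against the red side stop for a moment. Each time keep a steady firm finger's push on it, about 10 newtons, without ramming it into the stops. Leave it lying there snug against both pins and the side stop, and leave the other things on the desk where they are.

Things in the scene. Friction and masses are not known exactly. Their poses are not given: they have to be found in the camera images.
- name_block: dark wooden bar with a blank brass plate on its top face, 44 (x) x 140 (y) x 24 (z) mm, about 0.2 kg, edges rounded 2 mm; starts flat on the desk, brass up. Origin: centre of its underside; y along its length, z out of the brass face. Either end may go to the side stop.
- marker: small fixed marking machine, base 220 x 220 mm. Origin: centre of the base's underside, on the desk; +x points from its open front to its rear column, z up. Flat bed top at z 20 (x, y from -110 to 110). Rear column x 67 to 107, y -75 to 75; white marking head on it, x 57 to 113, y -65 to 65, up to z 146. A registered block has its centre at x = 10 in this frame
- guard (a point): middle of the underside of the marker's fixed clear guard plate (119 x 182 x 6 mm, yellow front and +y edges), axes as the marker's. In the marker's frame it spans x -28 to 91, y -100 to 82, z 70 to 76, open below at front and sides. A registered block lies wholly under it (front side at x -12, both ends inside): a vertical finger cannot reach it there, so lean the tool
- back_pins: the two steel back pins, fixed on the bed, 12 mm across, 16 mm high, at y = +45 and -45 mm in this frame. Origin: midway between the pins, at bed height (38 mm behind the marker's origin); axes as the marker's. The block's rear long side rests against the pins at x = -6
- side_stop: red side stop fixed on the bed under the guard near its -y side, 34 (x) x 10 (y) x 18 (z) mm, with a foot and screw on its -y side; its y differs in each run. Origin: centre of the 34 x 10 underside, at bed height; axes as the marker's. The name block's end rests against its face at y = +5, so a registered block has its centre at y = +75
- masking_tape: beige roll of masking tape, 88 mm across, 24 high, lying flat; bystander
- calculator: desk calculator 150 x 108 x 30; bystander
- tape_dispenser: black tape dispenser, 150 x 55 x 79; bystander
- note_pad_1: yellow block of sticky notes, 76 x 76, 16 to 25 high; bystander

How it is judged (in metres and radians):
On the way, in this order (a step that is already met when the one before it is completed fails the run):
1. the block lies flat on the bed and is pressed against both back pins with over 2 N (x of name_block in the frame of marker between 0.0075 and 0.0125 m and z of name_block in the frame of marker between 0.0175 and 0.0225 m and angle between the y axis of name_block and the y axis of marker, either way round below 0.03 rad and angle between name_block's own z axis and vertical below 0.06 rad and contact force between name_block and back_pins above 2 N), for 0.1 s.
2. the block, still along the back pins, is pressed against the side stop with over 2 N (x of name_block in the frame of marker between 0.0075 and 0.0125 m and y of name_block in the frame of side_stop between 0.0725 and 0.0775 m and z of name_block in the frame of marker between 0.0175 and 0.0225 m and angle between the y axis of name_block and the y axis of marker, either way round below 0.03 rad and angle between name_block's own z axis and vertical below 0.06 rad and contact force between name_block and side_stop above 2 N), for 0.1 s.
At the end, for the whole second after the job is handed in: the block lies flat, brass up, on the marker's bed, at rest, its long side within 2.5 mm of the back pins and parallel to them within 0.03 rad, its end within 2.5 mm of the side stop (x of name_block in the frame of marker between 0.0075 and 0.0125 m and y of name_block in the frame of side_stop between 0.0725 and 0.0775 m and z of name_block in the frame of marker between 0.0175 and 0.0225 m and angle between the y axis of name_block and the y axis of marker, either way round below 0.03 rad and angle between name_block's own z axis and vertical below 0.06 rad and linear speed of name_block below 0.01 m/s); the robot touches nothing.
It fails at once if the block is rammed into the back pins (over 45 N) (contact force between name_block and back_pins above 45 N).
It fails at once if the block is rammed into the side stop (over 45 N) (contact force between name_block and side_stop above 45 N).
It fails at once if the masking tape, calculator, tape dispenser or note block is moved over 30 mm (distance of any of masking_tape, calculator, tape_dispenser, note_pad_1 from where it was at the start of the episode above 0.03 m).
It also fails if it takes over 64 s, if anything falls off the work surface, if the arm or the gripper's body presses on something with over 40 N, if the wrist force passes 120 N, or if a joint passes its speed limit or range.

## Working session

There is one attempt and no reset: what is moved stays moved. The work goes in short steps, Python scripts to look and compute and a tool call to move; the robot and the scene stay as the last step left them, time stands still between calls to the robot, and variables do not carry over. Pictures are saved under pics/ and viewed, at most 10 in all, crops included, and the job is handed in when it is done.

Besides the shell and the picture viewer there is one more tool, called after "Request:" as name([rows], argument=value, ...), one row to a line, values as JSON. play_rows: Moves the arm, as the interface text tells. Its arguments: {"type":"object","properties":{"moves":{"type":"array","items":{"type":"array","items":{"type":"array","items":{"type":"number"}}}},"grip_force":{"type":"number"}},"required":["moves"]}

```bash
ls; mkdir -p pics; python3 - <<'E'
from station import sense,capture,camera_model
import cv2
for n in ("side","top"):
    cv2.imwrite(f"pics/{n}0.png",capture(n)[:,:,::-1]); print(n,camera_model(n))
print(sense())
E
```

```text
pics
side {'fovy': 50.22701800567843, 'cx': 287.1926743366183, 'cy': 206.01751005695598, 'eye': array([0.46248316, 1.06340419, 0.68832313]), 'rotation': array([[-0.99323302, -0.07564511,  0.08812478],
       [-0.11386033,  0.48468088, -0.86724868],
       [ 0.02289072, -0.87141394, -0.49001403]])}
top {'fovy': 43.998257653115154, 'cx': 283.52727362208105, 'cy': 213.60359988021472, 'eye': array([0.39193598, 0.03183475, 1.34894027]), 'rotation': array([[-0.01682683, -0.98925726,  0.14521342],
       [-0.99978027,  0.01846288,  0.00992609],
       [-0.01250051, -0.14501449, -0.98935056]])}
{'t': 0.1, 'qpos': array([-74.59417464,  22.0119848 ,   0.93671764,  78.55311337,
        -0.36112722,  79.53871345,  -2.66365152]), 'dq': array([-0.01276262, -0.12872563, -0.04510729, -0.05174791,  0.06135071,
       -0.03403045, -0.08577258]), 'joint_efforts': array([ 3.10919298e-03, -6.29127717e+01,  8.47974569e-01, -3.72764575e+01,
        1.69809849e-02,  1.04101613e-02,  3.94806278e-06]), 'ee_pos': array([0.20338442, 0.59051391, 0.23037898]), 'tool_rot': array([[-9.45495183e-01,  3.25635599e-01, -5.61685687e-04],
       [ 3.25636083e-01,  9.45493706e-01, -1.67140214e-03],
       [-1.31977555e-05, -1.76320780e-03, -9.99998445e-01]]), 'contact_force': array([ 0.22670107,  0.4333459 , -0.95692213]), 'ft_torque': array([0.03114435, 0.0034984 , 0.02572354]), 'gripper_force': 0.0, 'opening': 0.0850954459095617}
```

View pics/side0.png

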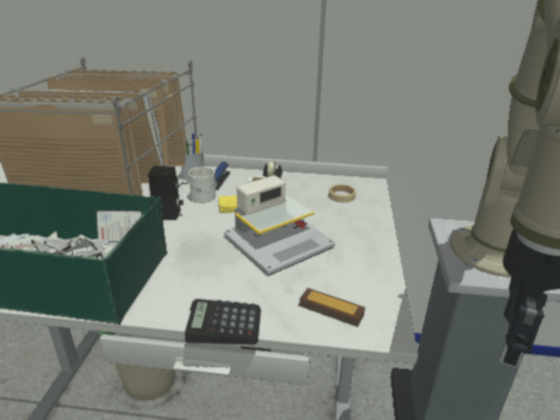

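View pics/top0.png

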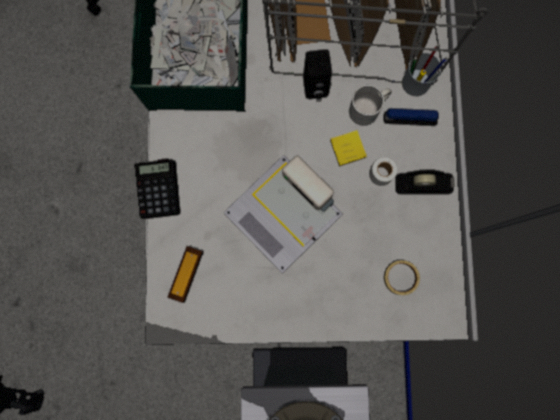

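Side shows the block near (332,306), and the machine's bed near (278,238). In the top view the block is at (185,274), the bed diamond has corners about (226,212), (284,157), (341,212) and (283,269), and the red stop is at (308,232).

```bash
cat > h.py <<'E'
import numpy as np,cv2
from station import sense,capture,camera_model
def ray(cam,px):
    c=cam if isinstance(cam,dict) else camera_model(cam)
    f=210/np.tan(np.radians(c['fovy']/2)); d=np.array([(px[0]-c['cx'])/f,(px[1]-c['cy'])/f,1.])
    if cam=='wrist' or c.get('fish'):
        r=np.hypot(d[0],d[1]); d=np.array([*(d[:2]/max(r,1e-9)*np.sin(r)),np.cos(r)])
    return c['eye'],c['rotation']@d
def onz(cam,px,z):
    e,d=ray(cam,px); return e+d*(z-e[2])/d[2]
def tri(c1,p1,c2,p2):
    e1,d1=ray(c1,p1);e2,d2=ray(c2,p2)
    s=np.linalg.lstsq(np.c_[d1,-d2],e2-e1,rcond=None)[0]
    return (e1+d1*s[0]+e2+d2*s[1])/2
E
python3 - <<'E'
from h import *
t=cv2.imread('pics/top0.png'); s=cv2.imread('pics/side0.png')
for n,im in(('top',t),('side',s)):
    hsv=cv2.cvtColor(im,cv2.COLOR_BGR2HSV)
    m=cv2.inRange(hsv,(8,150,90),(25,255,255))
    k,l,st,c=cv2.connectedComponentsWithStats(m)
    for i in range(1,k):
        if st[i,4]>80:
            r=cv2.minAreaRect(np.argwhere(l==i)[:,::-1].astype(np.float32)); b=cv2.boxPoints(r)
            print(n,st[i],c[i],onz(n,c[i],.024),np.round([onz(n,p,.024)[:2] for p in b],4).tolist())
    m=cv2.inRange(hsv,(0,70,60),(6,255,255))|cv2.inRange(hsv,(165,70,60),(180,255,255))
    k,l,st,c=cv2.connectedComponentsWithStats(m)
    for i in range(1,k):
        if st[i,4]>8: print('red',n,st[i],c[i],onz(n,c[i],.038))
a=cv2.resize(t[150:276,220:348],None,fx=4.6,fy=4.6,interpolation=cv2.INTER_CUBIC)
cv2.imwrite('pics/topcrop.png',a)
a=cv2.resize(s[170:275,215:345],None,fx=5,fy=5,interpolation=cv2.INTER_CUBIC)
cv2.imwrite('pics/sidecrop.png',a)
for p in [(226,212),(284,157),(341,212),(283,269)]: print(onz('top',p,.02))
E
```

```text
top [306  24  23  15 114] [319.37719298  32.64035088] [ 1.08062469 -0.06045363  0.024     ] [[1.1065, -0.0248], [1.1051, -0.0845], [1.0646, -0.0834], [1.066, -0.0238]]
top [172 252  26  45 551] [184.15426497 273.85117967] [0.43650884 0.30005548 0.024     ] [[0.3904, 0.3342], [0.4953, 0.2957], [0.4836, 0.2655], [0.379, 0.3044]]
red top [219  50   4   3   9] [220.33333333  50.88888889] [1.0275385  0.20667877 0.038     ]
red side [295 221  10   7  49] [300.12244898 223.87755102] [0.53252369 0.00716874 0.038     ]
red side [248 331   3   4  10] [249.2 332.5] [0.59554642 0.42823922 0.038     ]
[0.59396809 0.194021   0.02      ]
[0.73718313 0.04139846 0.02      ]
[ 0.58840793 -0.10326945  0.02      ]
[0.44457686 0.0489068  0.02      ]
```

View pics/topcrop.png

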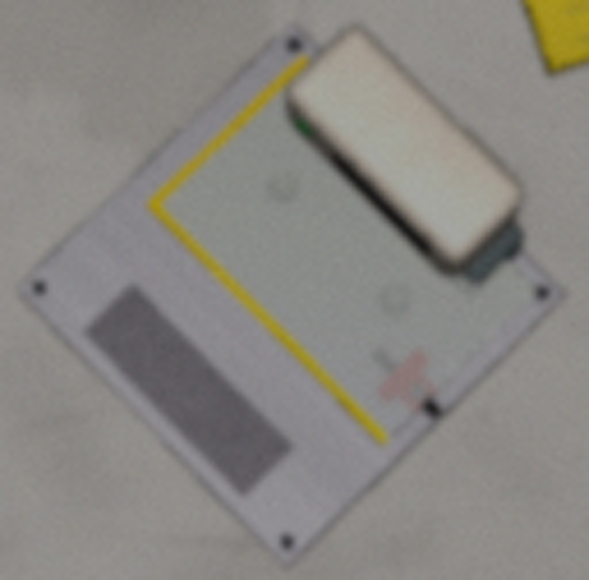

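View pics/sidecrop.png

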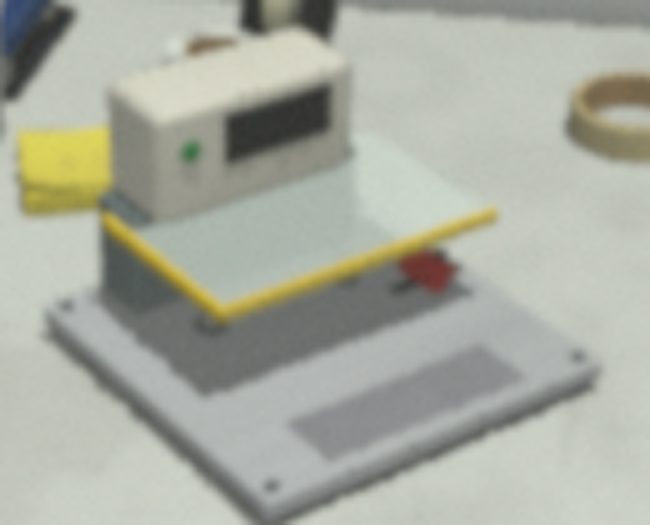

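The top crop shows the bed corners at about (20,291), (293,22), (567,292) and (287,567), the four screws, the pins seen through the guard at (283,187) and (396,300), and the red stop near (403,375). The side crop shows the guard and the red stop under its -y end.

```bash
cat >> h.py <<'E'
E
python3 - <<'E'
from h import *
P=lambda x,y:((x+.5)/4.6-.5+220,(y+.5)/4.6-.5+150)
S=[onz('top',P(*p),.02)[:2] for p in[(39,287),(293,45),(541,292),(287,542)]]
C=[onz('top',P(*p),.02)[:2] for p in[(20,291),(293,22),(567,292),(287,567)]]
for Q in(S,C):
    Q=np.array(Q); print(Q.mean(0),[np.linalg.norm(Q[i]-Q[i-1]) for i in range(4)])
    d=(Q[1]-Q[0])+(Q[2]-Q[3]); print('yaw x',np.degrees(np.arctan2(d[1],d[0])), ) # edge 0->1 is +y edge going +x
Q=np.array(S); e=(Q[1]-Q[0])+(Q[2]-Q[3]); f=(Q[0]-Q[3])+(Q[1]-Q[2]); print(np.degrees([np.arctan2(*e[::-1]),np.arctan2(*f[::-1])]))
pins=np.array([onz('top',P(*p),.036)[:2] for p in[(283,187),(396,300)]]); dp=pins[0]-pins[1]
yaw=np.arctan2(-dp[0],dp[1]); print('pins',pins,np.linalg.norm(dp),'yaw',np.degrees(yaw))
for q in(S,C):
    Q=np.array(q); o=Q.mean(0)
    e=(Q[1]-Q[0])+(Q[2]-Q[3]); a=np.arctan2(*e[::-1]); R=np.array([[np.cos(a),-np.sin(a)],[np.sin(a),np.cos(a)]])
    print(o,(pins-o)@R*1000)
    for p,z in[((378,398),.038),((428,350),.038),((403,374),.038),((153,204),.076),((386,440),.076)]: print(p,(onz('top',P(*p),z)[:2]-o)@R*1000)
    # red in side view
    print((onz('side',(300.1,223.9),.03)[:2]-o)@R*1000)
E
```

```text
[0.58974556 0.04747582] [np.float64(0.19984333509888494), np.float64(0.19962353555087814), np.float64(0.19933476888925325), np.float64(0.19946488029531806)]
yaw x -46.62590407936881
[0.58909202 0.04651094] [np.float64(0.2155291745344791), np.float64(0.21828691699360148), np.float64(0.21918480737398097), np.float64(0.2194742205696132)]
yaw x -46.17552129143614
[-46.62590408  43.34371687]
pins [[ 0.64538667  0.05014669]
 [ 0.58043826 -0.01148212]] 0.08953438216881486 yaw -46.50229249720441
[0.58974556 0.04747582] [[ 36.27062214  42.27894313]
 [ 36.46378608 -47.25523067]]
(378, 398) [ -9.1822551 -79.2284608]
(428, 350) [ 29.21361742 -79.59878574]
(403, 374) [  9.99011198 -79.41337666]
(153, 204) [-25.40585337  78.90802186]
(386, 440) [ -25.27629719 -100.3971716 ]
[-2.09370275e-02 -7.74457829e+01]
[0.58909202 0.04651094] [[ 36.35824766  43.13216995]
 [ 35.84761495 -46.40075608]]
(378, 398) [-10.04834419 -78.01419397]
(428, 350) [ 28.34343114 -78.68632136]
(403, 374) [  9.12197702 -78.34981007]
(153, 204) [-25.0283965  80.24493  ]
(386, 440) [-26.30828743 -99.05574224]
[ -0.87329626 -76.30358443]
```

```bash
cat >> h.py <<'E'
from scipy.spatial.transform import Rotation as Ro
O=np.array([.5895,.047,0]); YAW=-46.5
M=Ro.from_euler('z',YAW,degrees=True).as_matrix()
def mk(x,y,z): return O+M@np.array([x,y,z])/1000      # marker mm -> world
def tm(p): return M.T@(np.asarray(p)-O)*1000
def down(a): # tool down, tool x at world azimuth a
    return Ro.from_euler('z',a,degrees=True).as_matrix()@np.diag([1,-1,-1.])
def go(pos,R=None):
    s=sense(); T=s['tool_rot']
    print('t',s['t'],'ee',s['ee_pos'].round(4),'marker',tm(s['ee_pos']).round(1),'F',s['contact_force'].round(1),'open',round(s['opening']*1000,1))
    if R is not None: print('rotvec(tool)',Ro.from_matrix(T.T@R).as_rotvec(degrees=True).round(2)); print('shift in NEW axes',(R.T@(pos-s['ee_pos'])*1000).round(1))
    print('shift in current axes',(T.T@(pos-s['ee_pos'])*1000).round(1))
E
python3 - <<'E'
from h import *
print(onz('side',(332,306),.024))
go(np.array([.4365,.3,.08]),down(159.7))
E
```

```text
[0.43512902 0.3131107  0.024     ]
t 0.1 ee [0.2034 0.5905 0.2304] marker [-660.    94.1  230.4] F [ 0.2  0.4 -1. ] open 85.1
rotvec(tool) [-0.1  0.   1.3]
shift in NEW axes [-319.4 -191.6  150.4]
shift in current axes [-315.  -198.5  150.7]
```

Request:
play_rows([
  [[0, 0, 1.3, 0, 0, 0, 85], [0, 0, 0, -40, -24, 10, 85], [0, 0, 0, -40, -24, 10, 85], [0, 0, 0, -40, -24, 12, 85], [0, 0, 0, -40, -24, 12, 85], [0, 0, 0, -40, -24, 12, 85], [0, 0, 0, -40, -24, 12, 85], [0, 0, 0, -40, -24, 12, 85], [0, 0, 0, -40, -24, 10, 85], [0, 0, 0, 0, 0, 0, 85]],
], grip_force=40)

```text
t: 1.35
ee_pos: [0.4394, 0.2952, 0.1405]
tool_rot: [[-0.935, 0.355, -0.0], [0.355, 0.935, -0.003], [-0.001, -0.002, -1.0]]
contact_force: [-0.8, 0.4, -0.0]
opening: 0.0847
gripper_force: 0.0
```

```bash
python3 - <<'E'
from h import *
c=camera_model('wrist'); c['fish']=1; print(c['eye'],c['rotation'].round(2).tolist())
w=capture('wrist')[:,:,::-1].copy(); cv2.imwrite('pics/w1.png',w)
hsv=cv2.cvtColor(w,cv2.COLOR_BGR2HSV)
m=cv2.inRange(hsv,(8,140,80),(25,255,255))
k,l,st,cc=cv2.connectedComponentsWithStats(m)
for i in range(1,k):
    if st[i,4]>300:
        b=cv2.boxPoints(cv2.minAreaRect(np.argwhere(l==i)[:,::-1].astype(np.float32)))
        q=np.array([onz(c,p,.024)[:2] for p in b]); print(st[i],q.mean(0),q.round(4).tolist())
        e=[q[1]-q[0],q[2]-q[1]]; 
        for v in e: print(np.linalg.norm(v),np.degrees(np.arctan2(v[1],v[0])))
go(np.array([.4365,.3,.005]),down(159.7))
E
```

```text
[0.37578525 0.32173772 0.28363823] [[0.36, 0.9, 0.26], [0.93, -0.34, -0.1], [-0.0, 0.28, -0.96]]
[ 261  127   41  130 4462] [0.43625718 0.29991314] [[0.3789, 0.3047], [0.3901, 0.3343], [0.4942, 0.2967], [0.4818, 0.2639]]
0.03167720151600061 69.24556777990394
0.11066849778688741 -19.847297547978886
t 1.4 ee [0.4379 0.2978 0.1409] marker [-286.3   62.7  140.9] F [-1.   1.7 -0.5] open 84.9
rotvec(tool) [-0.06 -0.01 -0.29]
shift in NEW axes [  2.1   1.5 135.9]
shift in current axes [  2.1   1.7 135.9]
```

View pics/w1.png

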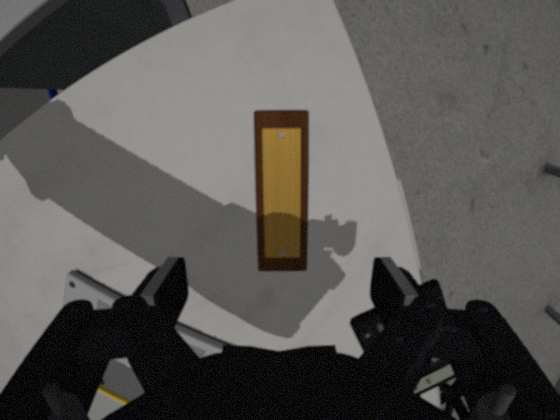

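The wrist view shows the block centred at column 281, with brass rows 127 to 258, between the open fingertips. That agrees with the top view. Descend and grip.

Request:
play_rows([
  [[0, 0, 0, 2, 1.6, 30, 85], [0, 0, 0, 0, 0, 30, 85], [0, 0, 0, 0, 0, 30, 85], [0, 0, 0, 0, 0, 25, 85], [0, 0, 0, 0, 0, 20, 85], [0, 0, 0, 0, 0, 0, 85], [0, 0, 0, 0, 0, 0, 40], [0, 0, 0, 0, 0, 0, 36], [0, 0, 0, 0, 0, 0, 36], [0, 0, 0, 0, 0, 0, 36]],
], grip_force=40)

```text
t: 2.65
ee_pos: [0.4363, 0.3026, 0.0074]
tool_rot: [[-0.938, 0.347, 0.001], [0.347, 0.938, 0.001], [-0.001, 0.002, -1.0]]
contact_force: [-0.9, -0.2, 7.0]
opening: 0.0429
gripper_force: 41.9
```

```bash
python3 - <<'E'
from h import *
s=sense(); print(s['gripper_force'])
go(mk(-76,24,100),down(223.5))
E
```

```text
41.902992725372314
t 2.65 ee [0.4363 0.3026 0.0074] marker [-290.9   64.8    7.4] F [-0.9 -0.2  7. ] open 42.9
rotvec(tool) [  0.07   0.09 -63.81]
shift in NEW axes [  40.8 -214.9  -92.6]
shift in current axes [-174.9 -131.3  -92.7]
```

Request:
play_rows([
  [[0, 0, 0, 0, 0, -25, 36], [0, 0, 0, 0, 0, -35, 36], [0, 0, 0, -20, -15, -32, 36], [0, 0, 0, -35, -26, 0, 36], [0, 0, 0, -40, -30, 0, 36], [0, 0, 0, -40, -30, 0, 36], [0, 0, 0, -40, -30, 0, 36], [0, 0, -9, 0, 0, 0, 36], [0, 0, -9, 0, 0, 0, 36], [0, 0, -9, 0, 0, 0, 36]],
])

```text
t: 3.9
ee_pos: [0.5541, 0.1182, 0.0982]
tool_rot: [[-0.993, -0.121, -0.0], [-0.121, 0.993, -0.0], [0.0, 0.0, -1.0]]
contact_force: [0.4, -0.6, -1.4]
opening: 0.0429
gripper_force: 41.3
```

Request:
play_rows([
  [[0, 0, -9, 0, 0, 0, 36], [0, 0, -9, 0, 0, 0, 36], [0, 0, -9, 0, 0, 0, 36], [0, 0, -9.8, 0, 0, 0, 36], [0, 0, 0, 0, 0, 0, 36], [0, 0, 0, 0, 0, 0, 36], [0, 0, 0, 0, 0, 0, 36], [0, 0, 0, 0, 0, 0, 36], [0, 0, 0, 0, 0, 0, 36], [0, 0, 0, 0, 0, 0, 36]],
])

```text
t: 5.15
ee_pos: [0.5543, 0.1184, 0.0983]
tool_rot: [[-0.726, -0.688, -0.0], [-0.688, 0.726, -0.0], [0.0, 0.0, -1.0]]
contact_force: [0.3, 0.5, -1.6]
opening: 0.0429
gripper_force: 41.3
```

```bash
python3 - <<'E'
from h import *
go(mk(-76,24,40),down(223.5))
w=capture('wrist')[:,:,::-1].copy();cv2.imwrite('pics/w2.png',w)
cv2.imwrite('pics/s2.png',capture('side')[:,:,::-1])
E
```

```text
t 5.15 ee [0.5543 0.1184 0.0983] marker [-76.   23.6  98.3] F [ 0.3  0.5 -1.6] open 42.9
rotvec(tool) [ 0.   -0.   -0.02]
shift in NEW axes [-0.4 -0.  58.3]
shift in current axes [-0.4 -0.  58.3]
```

View pics/w2.png

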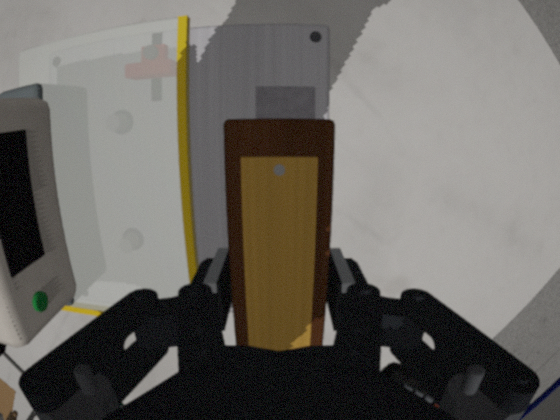

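The wrist view shows the block held square, parallel to the guard's yellow front edge at column 185. The stop is near (150,68) and the pins are at (120,121) and (131,238).

```bash
python3 - <<'E'
from h import *
c=camera_model('wrist');c['fish']=1
for p,z in[((120,121),.036),((131,238),.036),((150,68),.038),((178,68),.038),((316,37),.02)]: print(p,tm(onz(c,p,z)).round(1))
E
```

```text
(120, 121) [ 31.6 -45.6  36. ]
(131, 238) [32.1 38.5 36. ]
(150, 68) [  7.3 -79.1  38. ]
(178, 68) [-12.1 -77.2  38. ]
(316, 37) [-101.   -99.4   20. ]
```

Request:
play_rows([
  [[0, 0, 0, 0, 0, 15, 36], [0, 0, 0, 0, 0, 20, 36], [0, 0, 0, 0, 0, 18, 36], [0, 0, 0, 0, 0, 10, 36], [0, 0, 0, 0, 0, 3, 36], [0, 0, 0, 0, 0, 2, 36], [0, 0, 0, 0, 0, 1, 36], [0, 0, 0, 0, 0, 0.5, 36], [0, 0, 0, 0, 0, 0, 36], [0, 0, 0, 0, 0, 0, 36]],
])

```text
t: 6.5
ee_pos: [0.5548, 0.1185, 0.0294]
tool_rot: [[-0.725, -0.688, 0.001], [-0.688, 0.725, 0.0], [-0.001, -0.001, -1.0]]
contact_force: [-0.4, -0.2, 3.1]
opening: 0.043
gripper_force: 43.0
```

Request:
play_rows([
  [[0, 0, 0, 0, 0, 0.5, 36], [0, 0, 0, 0, 0, 0, 36], [0, 0, 0, 0, 0, 0, 50], [0, 0, 0, 0, 0, 0, 53], [0, 0, 0, 0, 0, 0, 53], [0, 0, 0, 0, 0, -10, 53], [0, 0, 0, 0, 0, -20, 53], [0, 0, 0, 0, 0, -35, 53], [0, 0, 0, 0, 0, -40, 53], [0, 0, 0, 0, 0, 0, 53]],
])

```text
t: 7.75
ee_pos: [0.5569, 0.1184, 0.1374]
tool_rot: [[-0.726, -0.688, 0.007], [-0.688, 0.726, 0.002], [-0.006, -0.004, -1.0]]
contact_force: [0.1, 0.2, -0.0]
opening: 0.0531
gripper_force: 0.0
```

```bash
cat >> h.py <<'E'
def block(z=.044,save=None,cam='wrist'):
    c=camera_model(cam); c['fish']=cam=='wrist'
    w=capture(cam)[:,:,::-1].copy()
    if save: cv2.imwrite(save,w)
    m=cv2.inRange(cv2.cvtColor(w,cv2.COLOR_BGR2HSV),(8,110,60),(25,255,255))
    k,l,st,cc=cv2.connectedComponentsWithStats(m)
    for i in range(1,k):
        if st[i,4]>200:
            b=cv2.boxPoints(cv2.minAreaRect(np.argwhere(l==i)[:,::-1].astype(np.float32)))
            q=np.array([tm(onz(c,p,z))[:2] for p in b]); print(cam,st[i],'ctr',q.mean(0).round(1),q.round(1).tolist())
def lean(az,th): # tool z leans towards marker azimuth az by th, tool y horizontal, tool x below/behind
    return M@Ro.from_euler('zy',[az,-th],degrees=True).as_matrix()@np.diag([-1.,1,-1])
E
python3 - <<'E'
from h import *
R=lean(0,35); print((M.T@R).round(2))
block(cam='top'); block()
go(mk(-140,24,110),R)
E
```

```text
[[-0.82 -0.    0.57]
 [-0.    1.    0.  ]
 [-0.57  0.   -0.82]]
top [296   5  30  10 241] ctr [438.3 339.8] [[403.5, 362.1], [421.2, 377.8], [473.2, 317.4], [455.3, 301.9]]
top [296  16  34  24 690] ctr [404.8 298.7] [[351.5, 313.3], [397.6, 354.1], [458.2, 283.9], [411.7, 243.5]]
wrist [ 197   30   15  222 1711] ctr [-17.1 -24. ] [[-13.7, -109.2], [-21.5, -108.7], [-20.9, 60.8], [-12.3, 61.3]]
wrist [ 256  137   54  152 6633] ctr [-78.   33.4] [[-55.4, 94.3], [-61.3, -28.7], [-97.9, -27.7], [-97.6, 95.8]]
wrist [ 86 280  83  12 368] ctr [64.8 99.2] [[109.0, 101.8], [106.5, 95.3], [21.1, 96.8], [22.6, 102.8]]
wrist [  0 356  21  26 233] ctr [314.  268.1] [[321.5, 244.8], [268.0, 229.8], [302.1, 288.0], [364.5, 309.7]]
t 7.85 ee [0.5546 0.1181 0.1337] marker [-75.6  23.7 133.7] F [-0.6 -0.5 -0.9] open 53.1
rotvec(tool) [ 27.41 -27.35  86.9 ]
shift in NEW axes [ 66.4   0.3 -17.5]
shift in current axes [-0.3 64.4 23.7]
```

Request:
play_rows([
  [[0, 0, 0, 0, 45, 0, 68], [0, 0, 10, 0, 25, 0, 68], [0, 0, 10, 0, 0, 0, 68], [0, 0, 10, 0, 0, 0, 68], [0, 0, 10, 0, 0, 0, 68], [0, 0, 10, 0, 0, 0, 68], [0, 0, 10, 0, 0, 0, 68], [0, 0, 10, 0, 0, 0, 68], [0, 0, 10, 0, 0, 0, 68], [0, 0, 10, 0, 0, 0, 68]],
])

```text
t: 9.1
ee_pos: [0.5054, 0.1687, 0.1319]
tool_rot: [[-0.684, 0.73, -0.002], [0.73, 0.684, -0.001], [0.001, -0.003, -1.0]]
contact_force: [0.0, -0.5, -0.1]
opening: 0.0677
gripper_force: 0.0
```

Request:
play_rows([
  [[0, -9, 0, 0, 0, 0, 68], [0, -9, 0, 0, 0, 0, 68], [0, -9, 0, 0, 0, 0, 68], [0, -8, 0, 0, 0, 0, 68], [0, 0, 0, 0, 0, 0, 68], [0, 0, 0, 0, 0, 0, 68], [0, 0, 0, 0, 0, 0, 68], [0, 0, 0, 0, 0, 0, 68], [0, 0, 0, 0, 0, 0, 68], [0, 0, 0, 0, 0, 0, 68]],
])

```text
t: 10.35
ee_pos: [0.5063, 0.169, 0.1334]
tool_rot: [[-0.564, 0.726, 0.395], [0.595, 0.688, -0.416], [-0.573, 0.0, -0.819]]
contact_force: [0.3, -0.3, 0.8]
opening: 0.068
gripper_force: 0.0
```

```bash
python3 - <<'E'
from h import *
R=lean(0,35)
go(mk(-140,24,30),R)
block(cam='top'); print(sense()['qpos'])
E
```

```text
t 10.35 ee [0.5063 0.169  0.1334] marker [-145.8   23.6  133.4] F [ 0.3 -0.3  0.8] open 68.0
rotvec(tool) [-0.01 -0.02 -0.04]
shift in NEW axes [54.6  0.4 88. ]
shift in current axes [54.6  0.4 88. ]
top [295   4  31  11 245] ctr [437.8 341. ] [[402.4, 364.7], [420.3, 380.2], [473.2, 317.2], [455.2, 301.8]]
top [296  16  34  24 692] ctr [405.  298.9] [[351.7, 313.1], [397.7, 354.2], [458.5, 284.5], [412.1, 243.9]]
top [234 205  41  41 669] ctr [-77.2  27. ] [[-96.6, 85.3], [-58.9, 86.1], [-58.0, -31.5], [-95.3, -31.9]]
[-60.09399092  13.69842509  17.17826411 112.49454025  36.46408151
  60.00434988 -20.16049938]
```

Request:
play_rows([
  [[0, 0, 0, 14, 1, 22, 68], [0, 0, 0, 14, 1, 22, 68], [0, 0, 0, 14, 1, 22, 68], [0, 0, 0, 13, 0, 22, 68], [0, 0, 0, 0, 0, 0, 68], [0, 0, 0, 0, 0, 0, 68], [0, 0, 0, 0, 0, 0, 68], [0, 0, 0, 0, 0, 0, 68], [0, 0, 0, 0, 0, 0, 68], [0, 0, 0, 0, 0, 0, 68]],
])

```text
t: 11.65
ee_pos: [0.5121, 0.1673, 0.0298]
tool_rot: [[-0.564, 0.725, 0.395], [0.594, 0.688, -0.416], [-0.574, 0.0, -0.819]]
contact_force: [0.5, -0.1, 0.1]
opening: 0.0678
gripper_force: 0.0
```

```bash
python3 - <<'E'
from h import *
go(mk(-125,27,26),lean(0,35))
s=capture('side')[:,:,::-1]; w=capture('wrist')[:,:,::-1]
a=cv2.resize(s[170:290,205:365],None,fx=4.5,fy=4.5,interpolation=cv2.INTER_CUBIC)
cv2.imwrite('pics/s3.png',a);cv2.imwrite('pics/w3.png',w)
E
```

```text
t 11.65 ee [0.5121 0.1673 0.0298] marker [-140.6   26.7   29.8] F [ 0.5 -0.1  0.1] open 67.8
rotvec(tool) [ 0.   -0.   -0.01]
shift in NEW axes [-10.6   0.3  12. ]
shift in current axes [-10.6   0.3  12. ]
```

View pics/s3.png

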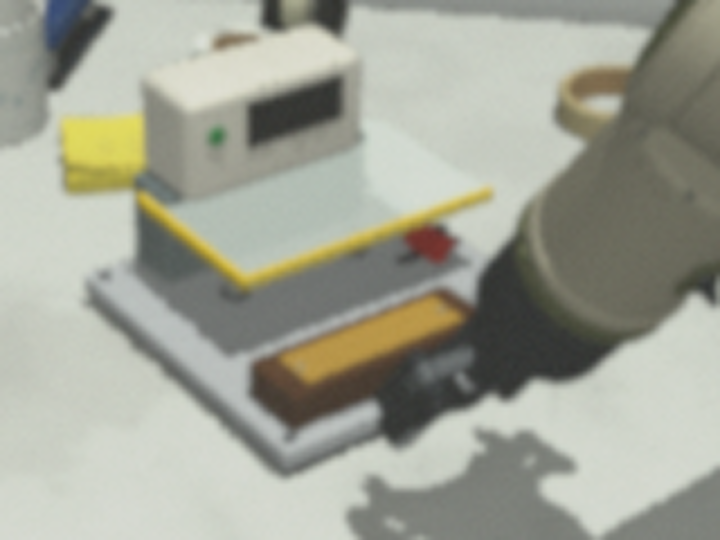

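Request:
play_rows([
  [[0, 0, 0, -10, 0, 7, 68], [0, 0, 0, -10.5, 0, 7.3, 68], [0, 0, 0, 0, 0, 0, 68], [0, 0, 0, 0.57, 0, 0.82, 68], [0, 0, 0, 0.57, 0, 0.82, 68], [0, 0, 0, 0.57, 0, 0.82, 68], [0, 0, 0, 0.57, 0, 0.82, 68], [0, 0, 0, 0, 0, 0, 68], [0, 0, 0, 0, 0, 0, 68], [0, 0, 0, 0, 0, 0, 68]],
])

```text
t: 13.0
ee_pos: [0.5293, 0.1492, 0.0257]
tool_rot: [[-0.564, 0.725, 0.395], [0.594, 0.688, -0.416], [-0.574, -0.0, -0.819]]
contact_force: [1.0, 0.2, 0.9]
opening: 0.068
gripper_force: 0.0
```

Request:
play_rows([
  [[0, 0, 0, 0.57, 0, 0.82, 68], [0, 0, 0, 0.57, 0, 0.82, 68], [0, 0, 0, 0.57, 0, 0.82, 68], [0, 0, 0, 0, 0, 0, 68], [0, 0, 0, 0.57, 0, 0.82, 68], [0, 0, 0, 0, 0, 0, 68], [0, 0, 0, 0.57, 0, 0.82, 68], [0, 0, 0, 0, 0, 0, 68], [0, 0, 0, 0, 0, 0, 68], [0, 0, 0, 0, 0, 0, 68]],
])

```text
t: 14.25
ee_pos: [0.5293, 0.1491, 0.0207]
tool_rot: [[-0.564, 0.725, 0.395], [0.594, 0.688, -0.416], [-0.574, -0.0, -0.819]]
contact_force: [-0.5, 0.2, -0.4]
opening: 0.0681
gripper_force: 0.0
```

Request:
play_rows([
  [[0, 0, 0, -4.1, 0, 2.87, 68], [0, 0, 0, -4.1, 0, 2.87, 68], [0, 0, 0, -4.1, 0, 2.87, 68], [0, 0, 0, -4.1, 0, 2.87, 68], [0, 0, 0, -5.73, 0, 4.02, 68], [0, 0, 0, -5.73, 0, 4.02, 68], [0, 0, 0, -5.73, 0, 4.02, 68], [0, 0, 0, -5.73, 0, 4.02, 68], [0, 0, 0, -4.1, 0, 2.87, 68], [0, 0, 0, 0, 0, 0, 68]],
])

```text
t: 15.5
ee_pos: [0.566, 0.11, 0.0207]
tool_rot: [[-0.563, 0.726, 0.394], [0.595, 0.688, -0.417], [-0.574, -0.0, -0.819]]
contact_force: [-0.2, -0.2, 0.6]
opening: 0.0679
gripper_force: 0.0
```

```bash
python3 - <<'E'
from h import *
go(mk(-40,27,21),lean(0,35))
block(cam='top'); block(save='pics/w4.png')
E
```

```text
t 15.5 ee [0.566  0.11   0.0207] marker [-61.9  26.3  20.7] F [-0.2 -0.2  0.6] open 67.9
rotvec(tool) [-0.05  0.02 -0.05]
shift in NEW axes [-18.1   0.7  12.3]
shift in current axes [-18.1   0.7  12.3]
top [295   5  31  10 244] ctr [437.4 340.7] [[401.7, 363.9], [419.6, 379.7], [473.2, 317.4], [455.2, 301.8]]
top [296  16  34  24 690] ctr [405.1 299. ] [[351.9, 313.7], [397.8, 354.3], [458.3, 284.0], [412.2, 243.9]]
top [245 163  43  71 640] ctr [-6.6 55. ] [[16.8, 157.9], [94.2, 83.7], [-30.8, -47.1], [-106.7, 25.5]]
wrist [ 195  302  169   34 4520] ctr [-36.1  29.5] [[-13.3, -21.9], [-66.8, -8.9], [-61.1, 67.8], [-3.2, 80.9]]
```

Request:
play_rows([
  [[0, 0, 0, -4.91, 0, 3.44, 68], [0, 0, 0, -4.91, 0, 3.44, 68], [0, 0, 0, -4.91, 0, 3.44, 68], [0, 0, 0, -4.91, 0, 3.44, 68], [0, 0, 0, -4.91, 0, 3.44, 68], [0, 0, 0, -3.28, 0, 2.3, 68], [0, 0, 0, -1.64, 0, 1.15, 68], [0, 0, 0, -0.82, 0, 0.57, 68], [0, 0, 0, 0, 0, 0, 68], [0, 0, 0, 0, 0, 0, 68]],
])

```text
t: 16.85
ee_pos: [0.5913, 0.0839, 0.0207]
tool_rot: [[-0.564, 0.725, 0.395], [0.594, 0.688, -0.416], [-0.574, 0.0, -0.819]]
contact_force: [0.5, 0.1, -0.1]
opening: 0.0679
gripper_force: 0.0
```

```bash
python3 - <<'E'
from h import *
go(mk(-16,27,21),lean(0,35))
block(save='pics/w5.png')
s=capture('side')[:,:,::-1]
cv2.imwrite('pics/s5.png',cv2.resize(s[170:290,205:365],None,fx=4.5,fy=4.5,interpolation=cv2.INTER_CUBIC))
E
```

```text
t 16.85 ee [0.5913 0.0839 0.0207] marker [-25.6  26.7  20.7] F [ 0.5  0.1 -0.1] open 67.9
rotvec(tool) [0. 0. 0.]
shift in NEW axes [-8.   0.3  5.3]
shift in current axes [-8.   0.3  5.3]
wrist [272 272  64  26 324] ctr [-48.4  38.5] [[-43.0, 25.2], [-61.6, 26.6], [-54.9, 50.1], [-34.0, 52.1]]
wrist [ 195  313  168   23 3337] ctr [ 5.7 28.5] [[-14.3, -12.6], [-14.4, 69.6], [25.7, 79.0], [25.9, -22.0]]
wrist [ 26 333  26  17 208] ctr [ 150.5 -249. ] [[202.1, -317.1], [103.7, -224.7], [102.4, -189.7], [193.9, -264.4]]
```

View pics/s5.png

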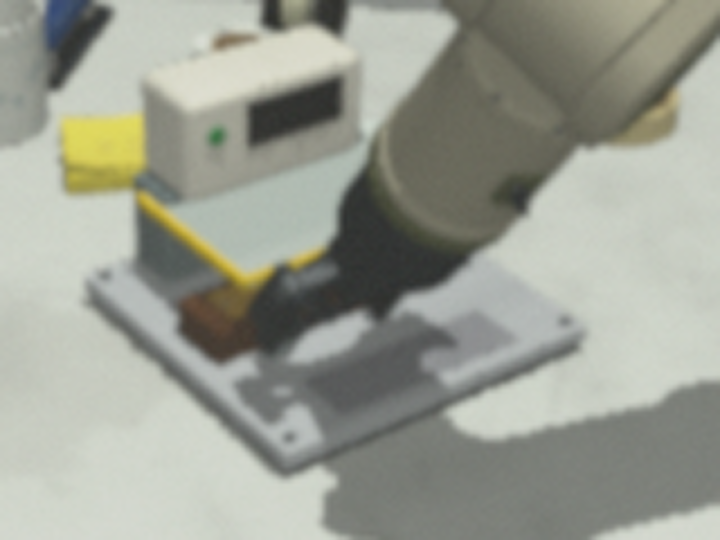

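The side view shows the block flat on the bed, half under the guard, with its +y end at (215,330) and the fingertips behind it. Advance gently.

Request:
play_rows([
  [[0, 0, 0, -0.82, 0, 0.57, 68], [0, 0, 0, -0.82, 0, 0.57, 68], [0, 0, 0, -0.82, 0, 0.57, 68], [0, 0, 0, -0.82, 0, 0.57, 68], [0, 0, 0, -0.82, 0, 0.57, 68], [0, 0, 0, -0.82, 0, 0.57, 68], [0, 0, 0, 0, 0, 0, 68], [0, 0, 0, 0, 0, 0, 68], [0, 0, 0, 0, 0, 0, 68], [0, 0, 0, 0, 0, 0, 68]],
])

```text
t: 18.2
ee_pos: [0.5953, 0.0794, 0.0207]
tool_rot: [[-0.564, 0.726, 0.395], [0.594, 0.688, -0.416], [-0.574, -0.0, -0.819]]
contact_force: [0.1, 0.2, 0.5]
opening: 0.068
gripper_force: 0.0
```

Request:
play_rows([
  [[0, 0, 0, -0.41, 0, 0.29, 68], [0, 0, 0, -0.41, 0, 0.29, 68], [0, 0, 0, -0.41, 0, 0.29, 68], [0, 0, 0, -0.41, 0, 0.29, 68], [0, 0, 0, 0, 0, 0, 68], [0, 0, 0, 0, 0, 0, 68], [0, 0, 0, 0, 0, 0, 68], [0, 0, 0, 0, 0, 0, 68], [0, 0, 0, 0, 0, 0, 68], [0, 0, 0, 0, 0, 0, 68]],
])

```text
t: 19.45
ee_pos: [0.5967, 0.078, 0.0207]
tool_rot: [[-0.564, 0.725, 0.395], [0.594, 0.688, -0.416], [-0.574, -0.0, -0.819]]
contact_force: [-0.3, 0.2, 0.4]
opening: 0.0682
gripper_force: 0.1
```

Request:
play_rows([
  [[0, 0, 0, -0.41, 0, 0.29, 68], [0, 0, 0, -0.41, 0, 0.29, 68], [0, 0, 0, -0.41, 0, 0.29, 68], [0, 0, 0, -0.41, 0, 0.29, 68], [0, 0, 0, 0, 0, 0, 68], [0, 0, 0, 0, 0, 0, 68], [0, 0, 0, 0, 0, 0, 68], [0, 0, 0, 0, 0, 0, 68], [0, 0, 0, 0, 0, 0, 68], [0, 0, 0, 0, 0, 0, 68]],
])

```text
t: 20.7
ee_pos: [0.5981, 0.0765, 0.0207]
tool_rot: [[-0.564, 0.726, 0.395], [0.594, 0.688, -0.416], [-0.574, -0.0, -0.819]]
contact_force: [-0.1, 0.6, 0.6]
opening: 0.0678
gripper_force: 0.1
```

Request:
play_rows([
  [[0, 0, 0, -0.41, 0, 0.29, 68], [0, 0, 0, -0.41, 0, 0.29, 68], [0, 0, 0, -0.41, 0, 0.29, 68], [0, 0, 0, -0.41, 0, 0.29, 68], [0, 0, 0, 0, 0, 0, 68], [0, 0, 0, 0, 0, 0, 68], [0, 0, 0, 0, 0, 0, 68], [0, 0, 0, 0, 0, 0, 68], [0, 0, 0, 0, 0, 0, 68], [0, 0, 0, 0, 0, 0, 68]],
])

```text
t: 21.95
ee_pos: [0.5989, 0.076, 0.0204]
tool_rot: [[-0.565, 0.725, 0.394], [0.594, 0.689, -0.415], [-0.573, -0.0, -0.82]]
contact_force: [-6.8, 4.1, 4.5]
opening: 0.0682
gripper_force: 3.6
```

Request:
play_rows([
  [[0, 0, 0, -0.25, 0, 0.17, 68], [0, 0, 0, -0.25, 0, 0.17, 68], [0, 0, 0, 0, 0, 0, 68], [0, 0, 0, 0, 0, 0, 68], [0, 0, 0, 0, 0, 0, 68], [0, 0, 0, 0, 0, 0, 68], [0, 0, 0, 0, 0, 0, 68], [0, 0, 0, 0, 0, 0, 68], [0, 0, 0, 0, 0, 0, 68], [0, 0, 0, 0, 0, 0, 68]],
])

```text
t: 23.2
ee_pos: [0.599, 0.0761, 0.0203]
tool_rot: [[-0.565, 0.725, 0.394], [0.594, 0.689, -0.415], [-0.572, -0.0, -0.82]]
contact_force: [-8.9, 4.4, 5.3]
opening: 0.0683
gripper_force: 4.9
```

```bash
python3 - <<'E'
from h import *
s=sense(); print('Fm',(M.T@s['contact_force']).round(1),s['ft_torque'])
go(mk(-16,27,21))
block(save='pics/w6.png')
E
```

```text
Fm [-9.3 -3.5  5.3] [ 0.71931684  1.49494547 -0.50365743]
t 23.2 ee [0.599  0.0761 0.0203] marker [-14.5  26.9  20.3] F [-8.9  4.4  5.3] open 68.3
shift in current axes [ 0.8  0.1 -1.4]
wrist [212 301  78  13 335] ctr [-14.2  16.1] [[-9.0, -2.7], [-22.5, 0.0], [-19.6, 33.5], [-5.8, 33.7]]
wrist [ 195  314  168   22 3360] ctr [16.1 28.7] [[-2.9, -12.4], [-3.1, 69.9], [35.0, 78.8], [35.4, -21.3]]
wrist [ 12 325  44  23 387] ctr [ 138.2 -238.3] [[182.2, -316.8], [92.4, -224.4], [97.2, -172.2], [180.9, -240.0]]
wrist [397 351  18  24 214] ctr [169.3 158.6] [[210.6, 161.4], [86.3, 125.7], [110.9, 147.0], [269.3, 200.4]]
```

View pics/w6.png

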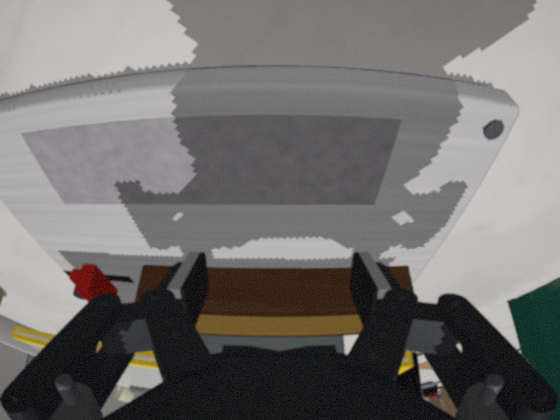

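The wrist view shows both fingertips on the block's front side, the block's ends at columns 140 and 411, and the red stop to the left near (95,283). The press is 9 N along the marker's x. Back off and take the y-push pose.

Request:
play_rows([
  [[0, 0, 0, 1.6, 0, -1.2, 68], [0, 0, 0, 8.2, 0, -5.7, 68], [0, 0, 0, 16.4, 0, -11.4, 68], [0, 0, 0, 24.6, 0, -17.2, 40], [0, 0, 0, -10, 0, -14.5, 10], [0, 0, 0, -17, 0, -25, 0], [0, 0, 0, -17, 0, -25, 0], [0, 0, 0, 0, 40, 0, 0], [0, 0, 0, 0, 50, 0, 0], [0, 0, 0, 0, 20, 0, 0]],
])

```text
t: 24.5
ee_pos: [0.638, 0.1983, 0.0997]
tool_rot: [[-0.564, 0.724, 0.396], [0.594, 0.689, -0.414], [-0.573, 0.002, -0.819]]
contact_force: [-0.5, -0.1, -0.8]
opening: 0.0002
gripper_force: 0.0
```

```bash
python3 - <<'E'
from h import *
block(save='pics/w7.png'); block(cam='side',save='pics/s7.png')
R=lean(-45,45)
go(mk(15,128,95),R); go(mk(15,128,30),R)
E
```

```text
wrist [   3  239  223   51 4168] ctr [ 61. -67.] [[9.5, -153.0], [-12.6, 100.8], [77.6, 89.0], [169.5, -305.0]]
t 24.6 ee [0.6376 0.1977 0.0993] marker [-76.2 138.7  99.3] F [-0.2 -1.1 -0.9] open -0.2
rotvec(tool) [-3.83 -9.53 44.89]
shift in NEW axes [-51.   35.9  67.6]
shift in current axes [-72.2 -10.8  55.9]
t 24.6 ee [0.6376 0.1977 0.0993] marker [-76.2 138.7  99.3] F [-0.2 -1.1 -0.9] open -0.2
rotvec(tool) [-3.83 -9.53 44.89]
shift in NEW axes [-18.5   3.4 113.5]
shift in current axes [-35.  -10.9 109.1]
```

```bash
sed -i "s/from_euler('zy'/from_euler('ZY'/" h.py; python3 - <<'E'
from h import *
R=lean(-45,45); print((M.T@R).round(2))
go(mk(15,128,95),R); go(mk(15,128,30),R)
E
```

```text
[[-0.5   0.71  0.5 ]
 [ 0.5   0.71 -0.5 ]
 [-0.71  0.   -0.71]]
t 24.6 ee [0.6376 0.1977 0.0993] marker [-76.2 138.7  99.3] F [-0.2 -1.1 -0.9] open -0.2
rotvec(tool) [29.07 -9.51 34.52]
shift in NEW axes [-47.9  57.   54. ]
shift in current axes [-72.2 -10.8  55.9]
t 24.6 ee [0.6376 0.1977 0.0993] marker [-76.2 138.7  99.3] F [-0.2 -1.1 -0.9] open -0.2
rotvec(tool) [29.07 -9.51 34.52]
shift in NEW axes [ -1.9  57.  100. ]
shift in current axes [-35.  -10.9 109.1]
```

Request:
play_rows([
  [[5.81, -1.9, 6.9, 0, 0, 0, 0], [5.81, -1.9, 6.9, 0, 0, 0, 0], [5.81, -1.9, 6.9, 0, 0, 0, 0], [5.81, -1.9, 6.9, 0, 0, 0, 0], [5.81, -1.9, 6.9, 0, 0, 0, 0], [0, 0, 0, -16, 19, 18, 0], [0, 0, 0, -16, 19, 18, 0], [0, 0, 0, -16, 19, 18, 0], [0, 0, 0, 0, 0, 0, 0], [0, 0, 0, 0, 0, 0, 0]],
])

```text
t: 25.85
ee_pos: [0.6912, 0.1215, 0.0951]
tool_rot: [[0.019, 1.0, -0.02], [0.707, -0.028, -0.707], [-0.707, -0.001, -0.707]]
contact_force: [0.7, 0.4, 0.1]
opening: 0.0002
gripper_force: 0.0
```

```bash
python3 - <<'E'
from h import *
R=lean(-45,45)
go(mk(15,128,30),R); print(sense()['qpos'].round(0))
block(save='pics/w8.png')
E
```

```text
t 25.85 ee [0.6912 0.1215 0.0951] marker [ 16.  125.1  95.1] F [0.7 0.4 0.1] open 0.2
rotvec(tool) [-0.11  0.01 -0.01]
shift in NEW axes [48.   1.4 44.1]
shift in current axes [48.   1.5 44.1]
[-43.  55.  25.  60.  19.  89. -29.]
wrist [  87  178  177  104 4531] ctr [ 10.1 -25.2] [[-71.5, 13.5], [4.8, 120.6], [104.9, 22.3], [2.4, -257.2]]
```

View pics/w8.png

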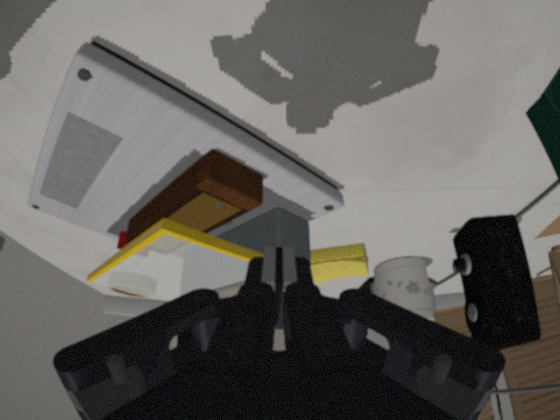

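The wrist view shows the block's +y end face at (200-263,151-205), poking out beyond the yellow guard corner. The closed fingertips are at (280,250).

```bash
python3 - <<'E'
from h import *
c=camera_model('wrist');c['fish']=1
for p,z in[((214,151),.020),((263,178),.020),((199,191),.044),((261,205),.044),((84,74),.02),((328,207),.02)]: print(p,tm(onz(c,p,z)).round(1))
E
```

```text
(214, 151) [-8.6 93.9 20. ]
(263, 178) [34.  93.1 20. ]
(199, 191) [-8.2 81.7 44. ]
(261, 205) [30.7 95.8 44. ]
(84, 74) [-100.8  100.6   20. ]
(328, 207) [99.6 99.7 20. ]
```

Request:
play_rows([
  [[0, 0, 0, 10, 0, 10, 0], [0, 0, 0, 12, 0, 12, 0], [0, 0, 0, 12, 0, 12, 0], [0, 0, 0, 8, 0, 8, 0], [0, 0, 0, 3, 0, 3, 0], [0, 0, 0, 1, 0, 1, 0], [0, 0, 0, 0, 0, 0, 0], [0, 0, 0, 0, 0, 0, 0], [0, 0, 0, 0, 0, 0, 0], [0, 0, 0, 0, 0, 0, 0]],
])

```text
t: 27.15
ee_pos: [0.6914, 0.1224, 0.0296]
tool_rot: [[0.018, 1.0, -0.02], [0.706, -0.027, -0.707], [-0.708, -0.001, -0.707]]
contact_force: [0.5, -0.7, -0.3]
opening: 0.0001
gripper_force: 0.0
```

```bash
python3 - <<'E'
from h import *
go(mk(15,85,30),lean(-45,45))
w=capture('wrist')[:,:,::-1]; s=capture('side')[:,:,::-1]
a=cv2.resize(s[170:290,205:365],None,fx=3.2,fy=3.2,interpolation=cv2.INTER_CUBIC)
b=cv2.resize(w[130:310,60:420],None,fx=1.06,fy=1.06) 
H=max(a.shape[0],b.shape[0]); 
im=np.zeros((a.shape[0]+b.shape[0],max(a.shape[1],b.shape[1]),3),np.uint8); im[:a.shape[0],:a.shape[1]]=a; im[a.shape[0]:,:b.shape[1]]=b
print(im.shape); cv2.imwrite('pics/c9.png',im)
E
```

```text
t 27.15 ee [0.6914 0.1224 0.0296] marker [ 15.5 125.8  29.6] F [ 0.5 -0.7 -0.3] open 0.1
rotvec(tool) [-0.07  0.04  0.  ]
shift in NEW axes [-20.5 -29.2  19.9]
shift in current axes [-20.5 -29.2  19.9]
(575, 512, 3)
```

View pics/c9.png

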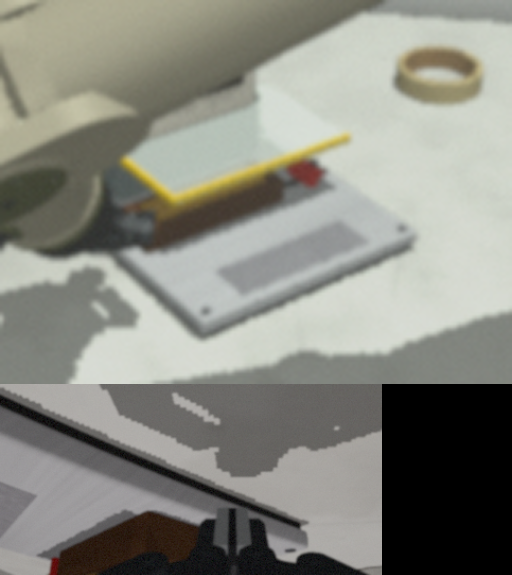

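The side view shows the block against the pins under the guard, with the gripper at its +y end. The wrist crop shows the tip beside the end face, near (232,515). I've now opened 11 pictures, one over the limit of 10, so I won't view any more and will work from numbers only.

Request:
play_rows([
  [[0, 0, 0, 1.5, -2.1, -1.5, 0], [0, 0, 0, -2, -2.83, 2, 0], [0, 0, 0, -2, -2.83, 2, 0], [0, 0, 0, -2, -2.83, 2, 0], [0, 0, 0, -2, -2.83, 2, 0], [0, 0, 0, -2, -2.83, 2, 0], [0, 0, 0, -2, -2.83, 2, 0], [0, 0, 0, -1.5, -2.1, 1.5, 0], [0, 0, 0, -1, -1.41, 1, 0], [0, 0, 0, 0, 0, 0, 0]],
])

```text
t: 28.5
ee_pos: [0.6682, 0.1045, 0.0294]
tool_rot: [[0.018, 1.0, -0.02], [0.706, -0.027, -0.707], [-0.708, -0.001, -0.706]]
contact_force: [0.1, 0.0, 0.7]
opening: 0.0002
gripper_force: 0.1
```

```bash
python3 - <<'E'
from h import *
s=sense(); print('Fm',(M.T@s['contact_force']).round(1))
go(mk(12,80,30),lean(-45,45)); block(); block(cam='side')
E
```

```text
Fm [0.1 0.1 0.7]
t 28.5 ee [0.6682 0.1045 0.0294] marker [12.4 96.7 29.4] F [0.1 0.  0.7] open 0.2
rotvec(tool) [-0.09  0.05  0.01]
shift in NEW axes [ -8.5 -12.1   7.7]
shift in current axes [ -8.5 -12.1   7.7]
side [250 212  64  23 242] ctr [  7.7 -24.5] [[55.8, 53.8], [13.0, -134.1], [-41.0, -98.0], [2.9, 80.2]]
```

Request:
play_rows([
  [[0, 0, 0, -0.75, -1.06, 0.75, 0], [0, 0, 0, -0.75, -1.06, 0.75, 0], [0, 0, 0, -0.75, -1.06, 0.75, 0], [0, 0, 0, -0.75, -1.06, 0.75, 0], [0, 0, 0, -0.5, -0.71, 0.5, 0], [0, 0, 0, -0.5, -0.71, 0.5, 0], [0, 0, 0, 0, 0, 0, 0], [0, 0, 0, 0, 0, 0, 0], [0, 0, 0, 0, 0, 0, 0], [0, 0, 0, 0, 0, 0, 0]],
])

```text
t: 29.85
ee_pos: [0.6624, 0.099, 0.0294]
tool_rot: [[0.018, 1.0, -0.02], [0.706, -0.027, -0.708], [-0.708, -0.001, -0.706]]
contact_force: [-0.0, 0.8, 0.7]
opening: 0.0003
gripper_force: 0.1
```

```bash
python3 - <<'E'
from h import *
s=sense(); print('Fm',(M.T@s['contact_force']).round(1)); go(mk(12,80,30),lean(-45,45))
im=capture('side'); cv2.imwrite('pics/s10.png',im[:,:,::-1])
# brown block pixels visible under guard front: extent along front lower edge
hsv=cv2.cvtColor(im,cv2.COLOR_RGB2HSV)
m=cv2.inRange(hsv,(0,90,20),(14,255,130)); m[:, :215]=0;m[:,330:]=0;m[:195]=0;m[260:]=0
k,l,st,c=cv2.connectedComponentsWithStats(m)
for i in range(1,k):
    if st[i,4]>15:
        pts=np.argwhere(l==i)[:,::-1]; a=pts[pts[:,0].argmin()];b=pts[pts[:,0].argmax()]
        print(st[i],a,b,[tm(onz('side',p,.03)).round(0) for p in(a,b)], hsv[l==i].mean(0).round(0))
E
```

```text
Fm [-0.6  0.5  0.7]
t 29.85 ee [0.6624 0.099  0.0294] marker [12.5 88.7 29.4] F [-0.   0.8  0.7] open 0.3
rotvec(tool) [-0.09  0.06  0.01]
shift in NEW axes [-4.6 -6.5  3.7]
shift in current axes [-4.6 -6.5  3.7]
[295 220  10   8  51] [295 222] [304 223] [array([ 16., -71.,  30.]), array([ -3., -89.,  30.])] [  4. 128. 113.]
```

Request:
play_rows([
  [[0, 0, 0, -0.5, -0.71, 0.5, 0], [0, 0, 0, -0.5, -0.71, 0.5, 0], [0, 0, 0, -0.25, -0.35, 0.25, 0], [0, 0, 0, -0.25, -0.35, 0.25, 0], [0, 0, 0, -0.25, -0.35, 0.25, 0], [0, 0, 0, -0.25, -0.35, 0.25, 0], [0, 0, 0, 0, 0, 0, 0], [0, 0, 0, 0, 0, 0, 0], [0, 0, 0, 0, 0, 0, 0], [0, 0, 0, 0, 0, 0, 0]],
])

```text
t: 31.15
ee_pos: [0.6596, 0.0963, 0.0294]
tool_rot: [[0.018, 1.0, -0.02], [0.706, -0.027, -0.707], [-0.708, -0.001, -0.706]]
contact_force: [-0.3, 0.5, 0.0]
opening: 0.0001
gripper_force: 0.2
```

Request:
play_rows([
  [[0, 0, 0, -0.25, -0.35, 0.25, 0], [0, 0, 0, -0.25, -0.35, 0.25, 0], [0, 0, 0, -0.25, -0.35, 0.25, 0], [0, 0, 0, -0.25, -0.35, 0.25, 0], [0, 0, 0, -0.25, -0.35, 0.25, 0], [0, 0, 0, 0, 0, 0, 0], [0, 0, 0, 0, 0, 0, 0], [0, 0, 0, 0, 0, 0, 0], [0, 0, 0, 0, 0, 0, 0], [0, 0, 0, 0, 0, 0, 0]],
])

```text
t: 32.4
ee_pos: [0.6587, 0.0957, 0.0296]
tool_rot: [[0.018, 1.0, -0.017], [0.707, -0.025, -0.706], [-0.707, 0.001, -0.708]]
contact_force: [5.5, 2.9, -0.9]
opening: -0.0002
gripper_force: 0.3
```

Request:
play_rows([
  [[0, 0, 0, -0.25, -0.35, 0.25, 0], [0, 0, 0, -0.25, 0.35, 0.25, 0], [0, 0, 0, -0.15, 0.2, 0.15, 0], [0, 0, 0, 0, 0, 0, 0], [0, 0, 0, 0, 0, 0, 0], [0, 0, 0, 0, 0, 0, 0], [0, 0, 0, 0, 0, 0, 0], [0, 0, 0, 0, 0, 0, 0], [0, 0, 0, 0, 0, 0, 0], [0, 0, 0, 0, 0, 0, 0]],
])

```text
t: 33.65
ee_pos: [0.6588, 0.0956, 0.0295]
tool_rot: [[0.018, 1.0, -0.017], [0.708, -0.025, -0.706], [-0.706, 0.001, -0.708]]
contact_force: [4.6, 5.3, -0.5]
opening: -0.0001
gripper_force: 0.2
```

```bash
python3 - <<'E'
from h import *
s=sense(); print('Fm',(M.T@s['contact_force']).round(1)); go(mk(12,80,30),lean(-45,45))
E
```

```text
Fm [-0.7  7.  -0.5]
t 33.65 ee [0.6588 0.0956 0.0295] marker [12.5 83.7 29.5] F [ 4.6  5.3 -0.5] open -0.1
rotvec(tool) [ 0.09 -0.1   0.04]
shift in NEW axes [-2.  -3.   1.3]
shift in current axes [-2.  -3.   1.2]
```

Request:
play_rows([
  [[0, 0, 0, -0.25, -0.35, 0.25, 0], [0, 0, 0, -0.2, 0, 0.2, 0], [0, 0, 0, 0, 0, 0, 0], [0, 0, 0, 0, 0, 0, 0], [0, 0, 0, 0, 0, 0, 0], [0, 0, 0, 0, 0, 0, 0], [0, 0, 0, 0, 0, 0, 0], [0, 0, 0, 0, 0, 0, 0], [0, 0, 0, 0, 0, 0, 0], [0, 0, 0, 0, 0, 0, 0]],
])

```text
t: 34.9
ee_pos: [0.6588, 0.0955, 0.0295]
tool_rot: [[0.018, 1.0, -0.016], [0.709, -0.024, -0.705], [-0.705, 0.001, -0.709]]
contact_force: [6.4, 6.7, -0.7]
opening: 0.0
gripper_force: 0.3
```

Request:
play_rows([
  [[0, 0, 0, 0.5, 0.71, -0.5, 0], [0, 0, 0, 1, 1.41, -1, 0], [0, 0, 0, 3, 4.2, -3, 0], [0, 0, 0, 8, 11, -8, 0], [0, 0, 0, 8, 11, -8, 0], [0, 0, 0, -5, 0, -25, 0], [0, 0, 0, -10, 0, -40, 0], [0, 0, 0, -10, 0, -40, 0], [0, 0, 0, 0, 0, 0, 0], [0, 0, 0, 0, 0, 0, 0]],
])

```text
t: 36.15
ee_pos: [0.6881, 0.1771, 0.1205]
tool_rot: [[0.018, 1.0, -0.021], [0.706, -0.028, -0.708], [-0.708, -0.002, -0.706]]
contact_force: [-0.3, 0.3, 0.3]
opening: -0.0006
gripper_force: 0.0
```

```bash
python3 - <<'E'
from h import *
go(mk(12,80,30)); 
block(cam='top',save='pics/t11.png'); block(cam='side',save='pics/s11.png'); block(save='pics/w11.png')
E
```

```text
t 36.15 ee [0.6881 0.1771 0.1205] marker [-26.5 161.  120.5] F [-0.3  0.3  0.3] open -0.6
shift in current axes [  4.4 -29.7 123.8]
top [295   5  31  10 245] ctr [437.8 341. ] [[402.3, 364.5], [420.1, 380.1], [473.4, 317.5], [455.4, 302.0]]
top [296  16  34  24 692] ctr [405.  298.8] [[352.0, 313.9], [398.0, 354.2], [458.2, 283.5], [411.9, 243.7]]
side [248 212  66  24 269] ctr [  8.2 -21.5] [[63.2, 55.4], [12.9, -134.0], [-47.1, -92.9], [3.8, 85.7]]
wrist [ 119  211  146   64 2095] ctr [ 16.7 -39.6] [[-61.6, -38.2], [17.3, 95.1], [101.2, 11.8], [9.7, -226.9]]
```

```bash
python3 - <<'E'
from h import *
t=cv2.imread('pics/t11.png'); t0=cv2.imread('pics/top0.png')
L=lambda im:cv2.cvtColor(im,cv2.COLOR_BGR2LAB).astype(int)
d=L(t)-L(t0)
c=camera_model('top')
m=((d[:,:,2]>6)).astype(np.uint8); roi=np.zeros_like(m); roi[165:260,235:340]=1; m*=roi
k,l,st,cc=cv2.connectedComponentsWithStats(m)
for i in range(1,k):
    if st[i,4]>40:
        b=cv2.boxPoints(cv2.minAreaRect(np.argwhere(l==i)[:,::-1].astype(np.float32)))
        q=np.array([tm(onz('top',p,.044))[:2] for p in b]);print(st[i],q.mean(0).round(1),q.round(1).tolist())
# unoccluded check: dark overlay?
print('changed px', (np.abs(d[:,:,0])>25)[165:260,235:340].sum())
E
```

```text
[265 189  37  36 436] [9.2 8.4] [[-6.3, 61.6], [24.5, 62.1], [24.6, -44.9], [-6.0, -45.2]]
changed px 17
```

```bash
python3 - <<'E'
from h import *
for f in('pics/top0.png','pics/t11.png'):
    L=cv2.cvtColor(cv2.imread(f),cv2.COLOR_BGR2LAB).astype(int)
    for th in(133,137):
        m=(L[:,:,1]>th).astype(np.uint8); roi=np.zeros_like(m); roi[215:250,290:325]=1; m*=roi
        k,l,st,cc=cv2.connectedComponentsWithStats(m)
        for i in range(1,k):
            if st[i,4]>10:
                P=np.argwhere(l==i)[:,::-1]; q=np.array([tm(onz('top',p,.038))[:2] for p in P])
                print(f,th,st[i],'x',q[:,0].min().round(1),q[:,0].max().round(1),'y',q[:,1].min().round(1),q[:,1].max().round(1))
                print(np.histogram(q[:,1],np.arange(-110,-40,5)))
    # a,b profile along marker y at x=10, z=.04
    c=camera_model('top'); fl=210/np.tan(np.radians(c['fovy']/2))
    for y in range(-100,-35,4):
        v=c['rotation'].T@(mk(10,y,41)-c['eye']); p=(c['cx']+fl*v[0]/v[2],c['cy']+fl*v[1]/v[2])
        print(y,cv2.getRectSubPix(cv2.imread(f),(1,1),p)[0,0].tolist(),end=' ')
    print()
E
```

```text
pics/top0.png 133 [303 227  10  12  51] x -5.3 23.5 y -96.7 -75.1
(array([ 0,  0,  1,  3,  7, 22, 18,  0,  0,  0,  0,  0,  0]), array([-110, -105, -100,  -95,  -90,  -85,  -80,  -75,  -70,  -65,  -60,
        -55,  -50,  -45]))
-100 [77, 75, 81] -96 [108, 106, 114] -92 [124, 124, 125] -88 [121, 121, 129] -84 [120, 121, 138] -80 [118, 119, 138] -76 [120, 122, 137] -72 [124, 124, 126] -68 [127, 127, 126] -64 [125, 126, 125] -60 [128, 130, 130] -56 [138, 138, 137] -52 [139, 141, 139] -48 [141, 142, 140] -44 [138, 139, 137] -40 [139, 139, 138] -36 [138, 140, 138] 
pics/t11.png 133 [303 227  10  12  52] x -5.3 23.5 y -96.7 -75.2
(array([ 0,  0,  1,  3,  8, 22, 18,  0,  0,  0,  0,  0,  0]), array([-110, -105, -100,  -95,  -90,  -85,  -80,  -75,  -70,  -65,  -60,
        -55,  -50,  -45]))
-100 [89, 85, 91] -96 [124, 123, 131] -92 [139, 139, 141] -88 [136, 137, 143] -84 [133, 134, 153] -80 [131, 132, 154] -76 [135, 136, 153] -72 [139, 139, 141] -68 [140, 140, 139] -64 [136, 138, 139] -60 [131, 136, 139] -56 [130, 135, 139] -52 [131, 135, 141] -48 [133, 139, 144] -44 [141, 149, 152] -40 [139, 149, 152] -36 [134, 149, 153]
```

The measurement shows the block's end is about 11 mm short of the stop. The knuckles must have met the guard's +y edge, so I'll lean further.

```bash
python3 - <<'E'
from h import *
R=lean(-60,58); print((M.T@R).round(3))
go(mk(12,115,80),R); go(mk(12,105,31),R)
for v in((1,0,0),(0,-1,0),(0,0,-1)): print(v,((M.T@R).T@np.array(v)).round(3))
E
```

```text
[[-0.265  0.866  0.424]
 [ 0.459  0.5   -0.734]
 [-0.848  0.    -0.53 ]]
t 36.3 ee [0.6877 0.1765 0.1198] marker [-26.4 160.4 119.8] F [-0.6 -0.  -0.6] open 0.2
rotvec(tool) [ 11.54 -12.74   9.41]
shift in NEW axes [ 2.8 10.5 70.7]
shift in current axes [-13.5  -4.7  70.1]
t 36.3 ee [0.6877 0.1765 0.1198] marker [-26.4 160.4 119.8] F [-0.6 -0.  -0.6] open 0.2
rotvec(tool) [ 11.54 -12.74   9.41]
shift in NEW axes [ 39.7   5.5 104. ]
shift in current axes [ 16.2 -11.6 109.7]
(1, 0, 0) [-0.265  0.866  0.424]
(0, -1, 0) [-0.459 -0.5    0.734]
(0, 0, -1) [0.848 0.    0.53 ]
```

Request:
play_rows([
  [[5.77, -6.37, 4.7, 0, 0, 0, 0], [5.77, -6.37, 4.7, 0, 0, 0, 0], [0, 0, 0, 1, 5, 30, 0], [0, 0, 0, 1.8, 5.5, 40, 0], [0, 0, 0, 12, -2, 11, 0], [0, 0, 0, 13, -2, 12, 0], [0, 0, 0, 8, -1, 7, 0], [0, 0, 0, 3, 0, 2.5, 0], [0, 0, 0, 0, 0, 0, 0], [0, 0, 0, 0, 0, 0, 0]],
])

```text
t: 37.55
ee_pos: [0.6761, 0.104, 0.0301]
tool_rot: [[0.139, 0.97, -0.198], [0.564, -0.242, -0.79], [-0.814, -0.002, -0.581]]
contact_force: [0.4, 0.5, 0.1]
opening: 0.0
gripper_force: 0.0
```

```bash
python3 - <<'E'
from h import *
R=lean(-60,58)
go(mk(11,88,30),R); print(sense()['qpos'].round(0))
E
```

```text
t 37.55 ee [0.6761 0.104  0.0301] marker [ 18.2 102.1  30.1] F [0.4 0.5 0.1] open 0.0
rotvec(tool) [ 2.02 -3.49  1.48]
shift in NEW axes [ -4.4 -13.3   7.3]
shift in current axes [ -4.5 -13.6   6.6]
[-45.  73.  41.  48.   5.  99. -32.]
```

Request:
play_rows([
  [[2, -3.5, 1.5, 0, 0, 0, 0], [0, 0, 0, 1.9, -6, -3, 0], [0, 0, 0, -1.38, -1.5, 2.2, 0], [0, 0, 0, -1.38, -1.5, 2.2, 0], [0, 0, 0, -1.38, -1.5, 2.2, 0], [0, 0, 0, -0.92, -1, 1.47, 0], [0, 0, 0, -0.46, -0.5, 0.73, 0], [0, 0, 0, 0, 0, 0, 0], [0, 0, 0, 0, 0, 0, 0], [0, 0, 0, 0, 0, 0, 0]],
])

```text
t: 38.8
ee_pos: [0.6622, 0.1006, 0.0293]
tool_rot: [[0.15, 0.959, -0.242], [0.507, -0.284, -0.813], [-0.848, -0.001, -0.529]]
contact_force: [-0.0, 0.4, 0.4]
opening: 0.0002
gripper_force: 0.0
```

```bash
cat >> h.py <<'E'
def under():  # block seen through the guard, difference against the first top picture
    t=capture('top')[:,:,::-1]; t0=cv2.imread('pics/top0.png')
    L=lambda im:cv2.cvtColor(im,cv2.COLOR_BGR2LAB).astype(int)
    m=((L(t)-L(t0))[:,:,2]>6).astype(np.uint8); roi=np.zeros_like(m); roi[165:260,235:340]=1; m*=roi
    k,l,st,cc=cv2.connectedComponentsWithStats(m)
    for i in range(1,k):
        if st[i,4]>60:
            b=cv2.boxPoints(cv2.minAreaRect(np.argwhere(l==i)[:,::-1].astype(np.float32)))
            q=np.array([tm(onz('top',p,.044))[:2] for p in b]);print(st[i],q.mean(0).round(1),q.round(1).tolist())
E
python3 - <<'E'
from h import *
print('Fm',(M.T@sense()['contact_force']).round(1)); go(mk(11,75,30),lean(-60,58)); under()
E
```

```text
Fm [-0.3  0.3  0.4]
t 38.8 ee [0.6622 0.1006 0.0293] marker [11.2 89.6 29.3] F [-0.   0.4  0.4] open 0.2
rotvec(tool) [-0.03  0.05  0.02]
shift in NEW axes [-7.2 -7.5 10.3]
shift in current axes [-7.2 -7.5 10.3]
[265 189  37  36 435] [9.2 7.5] [[-6.3, 61.6], [24.5, 62.1], [24.6, -46.7], [-6.0, -47.0]]
```

Request:
play_rows([
  [[0, 0, 0, -0.46, -0.5, 0.73, 0], [0, 0, 0, -0.46, -0.5, 0.73, 0], [0, 0, 0, -0.46, -0.5, 0.73, 0], [0, 0, 0, -0.46, -0.5, 0.73, 0], [0, 0, 0, -0.46, -0.5, 0.73, 0], [0, 0, 0, -0.46, -0.5, 0.73, 0], [0, 0, 0, -0.46, -0.5, 0.73, 0], [0, 0, 0, 0, 0, 0, 0], [0, 0, 0, 0, 0, 0, 0], [0, 0, 0, 0, 0, 0, 0]],
])

```text
t: 40.1
ee_pos: [0.6571, 0.0958, 0.0294]
tool_rot: [[0.15, 0.959, -0.241], [0.508, -0.284, -0.813], [-0.848, -0.0, -0.529]]
contact_force: [0.2, -0.0, -0.1]
opening: -0.0002
gripper_force: 0.0
```

```bash
python3 - <<'E'
from h import *
print('Fm',(M.T@sense()['contact_force']).round(1)); go(mk(11,75,30),lean(-60,58)); under()
E
```

```text
Fm [ 0.1  0.1 -0.1]
t 40.1 ee [0.6571 0.0958 0.0294] marker [11.1 82.7 29.4] F [ 0.2 -0.  -0.1] open -0.2
rotvec(tool) [-0.03  0.05  0.02]
shift in NEW axes [-4.  -4.   5.3]
shift in current axes [-4.  -3.9  5.3]
[265 189  37  36 429] [10.   7.6] [[-8.0, 61.4], [24.3, 63.0], [27.9, -46.3], [-4.1, -47.7]]
```

Request:
play_rows([
  [[0, 0, 0, -0.46, -0.5, 0.73, 0], [0, 0, 0, -0.46, -0.5, 0.73, 0], [0, 0, 0, -0.46, -0.5, 0.73, 0], [0, 0, 0, -0.46, -0.5, 0.73, 0], [0, 0, 0, -0.23, -0.25, 0.37, 0], [0, 0, 0, -0.23, -0.25, 0.37, 0], [0, 0, 0, 0, 0, 0, 0], [0, 0, 0, 0, 0, 0, 0], [0, 0, 0, 0, 0, 0, 0], [0, 0, 0, 0, 0, 0, 0]],
])

```text
t: 41.4
ee_pos: [0.6535, 0.0924, 0.0294]
tool_rot: [[0.15, 0.959, -0.242], [0.507, -0.284, -0.813], [-0.849, -0.001, -0.529]]
contact_force: [-0.1, 0.3, 0.0]
opening: 0.0001
gripper_force: 0.3
```

```bash
python3 - <<'E'
from h import *
print('Fm',(M.T@sense()['contact_force']).round(1)); go(mk(11,75,30),lean(-60,58)); under()
E
```

```text
Fm [-0.2  0.2  0. ]
t 41.4 ee [0.6535 0.0924 0.0294] marker [11.1 77.6 29.4] F [-0.1  0.3  0. ] open 0.1
rotvec(tool) [-0.04  0.05  0.01]
shift in NEW axes [-1.6 -1.4  1.6]
shift in current axes [-1.6 -1.4  1.6]
[267 190  37  37 441] [9.2 3. ] [[-6.3, 56.1], [24.5, 56.6], [24.6, -50.2], [-6.0, -50.6]]
```

Request:
play_rows([
  [[0, 0, 0, -0.46, -0.5, 0.73, 0], [0, 0, 0, -0.46, -0.5, 0.73, 0], [0, 0, 0, -0.23, -0.25, 0.37, 0], [0, 0, 0, -0.23, -0.25, 0.37, 0], [0, 0, 0, -0.23, -0.25, 0.37, 0], [0, 0, 0, -0.23, -0.25, 0.37, 0], [0, 0, 0, 0, 0, 0, 0], [0, 0, 0, 0, 0, 0, 0], [0, 0, 0, 0, 0, 0, 0], [0, 0, 0, 0, 0, 0, 0]],
])

```text
t: 42.7
ee_pos: [0.6506, 0.0896, 0.0294]
tool_rot: [[0.15, 0.959, -0.242], [0.508, -0.284, -0.813], [-0.848, -0.001, -0.529]]
contact_force: [-0.4, 0.5, -0.6]
opening: -0.0002
gripper_force: 0.2
```

```bash
python3 - <<'E'
from h import *
print('Fm',(M.T@sense()['contact_force']).round(1)); go(mk(11,75,30),lean(-60,58)); under()
E
```

```text
Fm [-0.6  0.  -0.6]
t 42.7 ee [0.6506 0.0896 0.0294] marker [11.1 73.6 29.4] F [-0.4  0.5 -0.6] open -0.2
rotvec(tool) [-0.03  0.05  0.02]
shift in NEW axes [ 0.2  0.6 -1.3]
shift in current axes [ 0.2  0.6 -1.3]
[268 191  37  37 436] [10.6 -1.5] [[-4.1, 53.0], [27.5, 52.8], [25.2, -56.1], [-6.1, -55.7]]
```

Request:
play_rows([
  [[0, 0, 0, -0.23, -0.25, 0.37, 0], [0, 0, 0, -0.23, -0.25, 0.37, 0], [0, 0, 0, -0.23, -0.25, 0.37, 0], [0, 0, 0, -0.23, -0.25, 0.37, 0], [0, 0, 0, 0, 0, 0, 0], [0, 0, 0, 0, 0, 0, 0], [0, 0, 0, 0, 0, 0, 0], [0, 0, 0, 0, 0, 0, 0], [0, 0, 0, 0, 0, 0, 0], [0, 0, 0, 0, 0, 0, 0]],
])

```text
t: 44.0
ee_pos: [0.6491, 0.0883, 0.0295]
tool_rot: [[0.15, 0.959, -0.242], [0.508, -0.284, -0.813], [-0.848, -0.001, -0.529]]
contact_force: [0.8, 0.5, -0.0]
opening: -0.0
gripper_force: 0.2
```

Request:
play_rows([
  [[0, 0, 0, -0.23, -0.25, 0.37, 0], [0, 0, 0, -0.23, -0.25, 0.37, 0], [0, 0, 0, -0.12, -0.13, 0.18, 0], [0, 0, 0, -0.12, -0.13, 0.18, 0], [0, 0, 0, 0, 0, 0, 0], [0, 0, 0, 0, 0, 0, 0], [0, 0, 0, 0, 0, 0, 0], [0, 0, 0, 0, 0, 0, 0], [0, 0, 0, 0, 0, 0, 0], [0, 0, 0, 0, 0, 0, 0]],
])

```text
t: 45.25
ee_pos: [0.648, 0.0873, 0.0294]
tool_rot: [[0.15, 0.959, -0.242], [0.508, -0.284, -0.813], [-0.848, -0.001, -0.529]]
contact_force: [1.6, 0.9, -0.2]
opening: 0.0005
gripper_force: 0.4
```

```bash
python3 - <<'E'
from h import *
print('Fm',(M.T@sense()['contact_force']).round(1)); go(mk(11,75,30),lean(-60,58)); under()
E
```

```text
Fm [ 0.4  1.7 -0.2]
t 45.25 ee [0.648  0.0873 0.0294] marker [11.1 70.1 29.4] F [ 1.6  0.9 -0.2] open 0.5
rotvec(tool) [-0.03  0.04  0.02]
shift in NEW axes [ 1.8  2.4 -3.9]
shift in current axes [ 1.8  2.4 -3.9]
[269 191  36  38 429] [10.1 -4.2] [[-4.5, 48.8], [24.5, 49.3], [24.6, -57.4], [-4.1, -57.7]]
```

Request:
play_rows([
  [[0, 0, 0, -0.23, -0.25, 0.37, 0], [0, 0, 0, -0.23, -0.25, 0.37, 0], [0, 0, 0, -0.12, 0.05, 0.18, 0], [0, 0, 0, 0, 0, 0, 0], [0, 0, 0, 0, 0, 0, 0], [0, 0, 0, 0, 0, 0, 0], [0, 0, 0, 0, 0, 0, 0], [0, 0, 0, 0, 0, 0, 0], [0, 0, 0, 0, 0, 0, 0], [0, 0, 0, 0, 0, 0, 0]],
])

```text
t: 46.55
ee_pos: [0.6476, 0.0868, 0.0295]
tool_rot: [[0.15, 0.959, -0.24], [0.508, -0.283, -0.813], [-0.848, -0.0, -0.53]]
contact_force: [4.1, 3.1, -0.9]
opening: -0.0001
gripper_force: 2.6
```

```bash
python3 - <<'E'
from h import *
print('Fm',(M.T@sense()['contact_force']).round(1)); go(mk(11,75,30),lean(-60,58)); under()
E
```

```text
Fm [ 0.6  5.1 -0.9]
t 46.55 ee [0.6476 0.0868 0.0295] marker [11.1 69.6 29.5] F [ 4.1  3.1 -0.9] open -0.1
rotvec(tool) [ 0.03 -0.01  0.03]
shift in NEW axes [ 2.1  2.6 -4.3]
shift in current axes [ 2.1  2.6 -4.3]
[269 191  36  38 434] [10.1 -4.2] [[-4.5, 48.8], [24.5, 49.3], [24.6, -57.4], [-4.1, -57.7]]
```

Request:
play_rows([
  [[0, 0, 0, -0.3, 0, 0.45, 0], [0, 0, 0, -0.3, 0, 0.45, 0], [0, 0, 0, -0.1, 0, 0.15, 0], [0, 0, 0, 0, 0, 0, 0], [0, 0, 0, 0, 0, 0, 0], [0, 0, 0, 0, 0, 0, 0], [0, 0, 0, 0, 0, 0, 0], [0, 0, 0, 0, 0, 0, 0], [0, 0, 0, 0, 0, 0, 0], [0, 0, 0, 0, 0, 0, 0]],
])

```text
t: 47.85
ee_pos: [0.6477, 0.0865, 0.0294]
tool_rot: [[0.15, 0.959, -0.239], [0.51, -0.282, -0.813], [-0.847, 0.0, -0.531]]
contact_force: [5.0, 6.4, -0.0]
opening: -0.0002
gripper_force: 4.0
```

```bash
python3 - <<'E'
from h import *
print('Fm',(M.T@sense()['contact_force']).round(1)); go(mk(11,75,30),lean(-60,58)); under()
E
```

```text
Fm [-1.2  8.  -0. ]
t 47.85 ee [0.6477 0.0865 0.0294] marker [11.4 69.4 29.4] F [ 5.   6.4 -0. ] open -0.2
rotvec(tool) [ 0.11 -0.09  0.06]
shift in NEW axes [ 2.2  2.5 -4.6]
shift in current axes [ 2.2  2.5 -4.6]
[269 193  36  36 433] [ 9.2 -5.2] [[-6.3, 48.8], [24.5, 49.3], [24.6, -59.2], [-5.9, -59.5]]
```

Request:
play_rows([
  [[0, 0, 0, -0.2, -0.15, 0.3, 0], [0, 0, 0, 0, 0, 0, 0], [0, 0, 0, 0, 0, 0, 0], [0, 0, 0, 0, 0, 0, 0], [0, 0, 0, 0.46, 0.5, -0.73, 0], [0, 0, 0, 0.46, 0.5, -0.73, 0], [0, 0, 0, 0.92, 1, -1.47, 0], [0, 0, 0, 4.6, 5, -7.3, 0], [0, 0, 0, 9.2, 10, -14.7, 0], [0, 0, 0, 9.2, 10, -14.7, 0]],
])

```text
t: 49.15
ee_pos: [0.6858, 0.1215, 0.0297]
tool_rot: [[0.15, 0.958, -0.243], [0.506, -0.286, -0.814], [-0.849, -0.001, -0.528]]
contact_force: [0.2, 0.5, -0.5]
opening: -0.0
gripper_force: 0.0
```

Request:
play_rows([
  [[0, 0, 0, 0, 0, -20, 0], [0, 0, 0, 0, 0, -30, 0], [0, 0, 0, 0, 0, -40, 0], [0, 0, 0, 0, 0, -40, 0], [0, 0, 0, 0, 0, 0, 0], [0, 0, 0, 0, 0, 0, 0], [0, 0, 0, 0, 0, 0, 0], [0, 0, 0, 0, 0, 0, 0], [0, 0, 0, 0, 0, 0, 0], [0, 0, 0, 0, 0, 0, 0]],
])

```text
t: 50.4
ee_pos: [0.6829, 0.1984, 0.0911]
tool_rot: [[0.155, 0.968, -0.197], [0.527, -0.25, -0.812], [-0.835, 0.023, -0.549]]
contact_force: [1.0, -0.6, -0.7]
opening: -0.0
gripper_force: 0.0
```

```bash
python3 - <<'E'
from h import *
print('Fm',(M.T@sense()['contact_force']).round(1)); go(mk(11,75,30)); under(); under()
E
```

```text
Fm [ 1.1  0.3 -0.7]
t 50.4 ee [0.6829 0.1984 0.0911] marker [-45.5 172.   91.1] F [ 1.  -0.6 -0.7] open -0.0
shift in current axes [-10.7  -4.9 127.2]
[269 192  36  37 427] [ 9.2 -4.3] [[-6.3, 48.8], [24.5, 49.3], [24.6, -57.4], [-5.9, -57.7]]
[269 192  36  37 428] [10.1 -5.1] [[-4.5, 48.8], [24.5, 49.3], [24.6, -59.2], [-4.1, -59.5]]
```

```bash
python3 -c "
from station import ticket
print(ticket.close_job())"
```

```text
the job is handed in; nothing more can be done
None
```

The job is handed in at about 50 s, with no verdict returned: the last top pictures put the block within about 1 mm of its registered pose (x about 10, y about -4.5 mm), after presses of about 9 N on the pins and at least 8 N on the side stop. A first side push (up to about 9 N) stopped some 11 mm short of the stop, probably on the guard's edge, and I viewed 11 pictures, one over the limit of 10.

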